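Set the ratchet to tighten and clamp the sample pot in the rack clamp

ROBOT

A 6-joint arm with a two-finger parallel gripper is mounted at the origin on a cart in front of the work surface, level with it; the furniture and walls round the work are solid. World frame = base frame: x ahead of the robot, y to its left, z up, the work surface at z = 0. Lengths are in m, angles in rad, forces in N, time in s.
With the tool pointing down it reaches from about 0.2 to 0.875 m from the base axis. Payload 3.4 kg.
Tool frame: the origin (TCP) lies between the finger pads; the fingertips stand 25 mm ahead of it and the grasp point (between the pads) lies 6 mm ahead of it (r.nose_length is the z of the fingertips in the tool frame, in m); z points along the fingers, x is the direction in which the jaws open and shut, and the axes are right-handed (so a half turn about z gives the same grasp; the last joint's range is limited). The gripper opens to 94 mm and grips with 3 to 60 N. Pads are 16 mm wide; open, the fingers measure 119 mm over their backs; the gripper's body (75 mm by 177 mm) begins 78 mm behind the grasp point.
Start: joints at [-1.335, 0.276, 1.505, -0, 1.361, -0.121], TCP at [0.201, -0.539, 0.23] pointing down, gripper open.
Joint ranges: [-2.89, 2.89], [-0.75, 2.08], [0.22, 2.7], [-1.18, 4.32], [0.11, 2.71], [-2.7, 2.7]. Speed limits (rad/s): [2.57, 2.57, 3.14, 3.14, 3.14, 3.14].

INTERFACE

Orientations are given as a unit quaternion [w, x, y, z].
In Python, from plant import r, gripper_to, inverse_kinematics, vision, models, telemetry gives the robot as it stands. Calls block until the motion is done:
- r.move_to(position, orientation): joint-space move of the TCP to a pose.
- r.move_l(position, rot=None, vel=0.15, guard=None): straight line of the TCP; rot=None keeps the orientation; vel is the mean speed in m/s. With guard (N) it stops when the force on the tool has changed by that much, and returns True; else False.
- r.movej(angles): joint-space move.
- gripper_to(opening, f_grip=None): finger opening in m; f_grip is the grip in N (None keeps the last); returns when the fingers have stopped.
- r.hold(seconds).
- inverse_kinematics(position, orientation): joint angles nearest the present ones, or None.
- vision.snapshot(name): name is "scene" or "side" or "wrist"; returns the picture (400x640x3 uint8, red, green, blue); there is no depth.
- vision.get_calibration(name): a dict with "fx", "fy", "cx", "cy" (pixels), "position" and "orientation" of the camera in the world. Camera axes: x right, y down, z forward; pixel columns grow to the right and rows downward; lengths in m; the calibration is good to about 2 mm. A picture is of the moment at which its call begins: read the wrist's pose just before it. get_calibration takes no time and is no camera call; for the wrist camera it gives the pose at the moment of the call.
A pose or a line that the arm cannot do raises r.PlanningError and nothing moves.
- r.sign_off(): hands the job in, once; it reports no verdict.
Trained networks look in the newest picture that a camera, given by its name, has taken for a name from the list of things; names that differ only in an ending like _2 or _b are one class to them, and where a whole thing is asked for, a point or a joint stands for the part that bears it (a point fixed in the world has none). Each returns a list of dicts, best first, with "score" (0 to 1); they miss things now and then, are a little off and sometimes report something else, mostly with a low value. They report only what shows in the picture. A call takes as long as a camera call.
- models.boxes_of(thing, camera): "at" ([x, y, z] in m, in world coordinates, good to about 4 mm: the middle of the surface that is visible of it).
- models.regions_of(thing, camera): "pixels" (400x640 bool, what is visible of it).
- models.mark_of(thing, camera): "at" ([x, y, z] in m, in world coordinates, good to about 4 mm: a listed point, or the origin of a listed thing).
Readings, each from a call of its own:
- telemetry.current_t(): time.
- telemetry.current_joints(): joint angles.
- telemetry.current_dq(): joint speeds.
- telemetry.current_joint_efforts(): joint torques, N m.
- telemetry.current_ee_pos(): TCP position.
- telemetry.current_tool_rot(): TCP orientation.
- telemetry.current_wrist_force(): force on the tool from outside, world axes, zero at the start.
- telemetry.current_torque(): the same for the moment, N m.
- telemetry.current_opening(): finger opening in m.
Only numpy, scipy, OpenCV 4.12 (cv2) and the standard library are available. Lean on these libraries where they do the work, as an engineer would, in place of code of your own. Each camera call takes 0.05 s, during which the arm holds its last target.

TASK

The ratchet handle of the desk clamp is still set to loosen. Flip its reversing lever over to tighten, then work the handle to and fro until the jaw holds the sample pot snugly in the V: finish on a firm pull of about 9 N at the knob, but never above 12 N or the pot may crack. Leave the pot clamped and upright with the lever still set to tighten, do not touch the pot, and leave the other things on the desk where they are.

Things in the scene. Friction and masses are not known exactly. Their poses are not given: they have to be found in the camera images.
- clamp: Grey desk clamp fixed to the desk, base 90 x 232 x 12 mm. Origin on the desk surface on the vertical ratchet spindle axis, z up. Its y axis points from the gear housing (64 x 76 mm, top 56 mm above the desk) along the base to the fixed steel V jaw; both jaws are 50 mm high. At joint handle = 0 the handle points along its -x. Place and turn differ every time.
- lever (a joint): Reversing lever on the handle, rad, clockwise from above positive, soft stops at -0.4 and +0.4. Near -0.4 (tab on the clamp's -y side of the handle) the pawl loosens; from +0.28 (tab on the +y side, towards the V jaw) it tightens; between, it may not catch. It stays where put. Moving it takes 1.5 to 3 N at the tab; pushed on at its stop it drags the handle along.
- lever_tab (a point): Middle (97 mm above the desk) of the upright steel tab at the lever's end, the part to push: 12 mm along the lever, 8 mm thick, 80 to 110 mm above the desk. It is 34 mm outward from the lever's vertical pivot, which lies on the handle 42 mm out from the spindle axis. The handle bar below is 18 mm wide, top at 68 mm; the lever's arm tops out at 82 mm.
- handle (a joint): Ratchet handle, rad, clockwise from above positive, 0 = along the clamp's -x, stops at -0.65 and +0.65, turns about the spindle axis. Clockwise (knob towards the clamp's +y) is the tightening stroke. With the lever set to tighten, the return stroke clicks over the 16 teeth (0.39 rad each) and leaves the jaw; up to 0.39 rad of each stroke is lost before the pawl catches.
- knob_mid (a point): Middle (96 mm above the desk) of the upright black knob at the handle's end: 25 mm diameter, 72 to 118 mm above the desk, 150 mm from the spindle axis, spins freely. Pull square to the handle: up to 4 N while the jaw runs free (less at rest), about 5 N with 40 N on the pot, 8 N with 70 N, 11 N with 100 N; once the pot is home it rises 1 N per 3 mm of knob travel.
- spindle (a joint): Ratchet wheel and pinion, rad, clockwise positive; the jaw moves 15 mm per rad towards the V, and at about 2.39 it has pressed the pot home, where the force starts to rise. It stays where it is left; tightened, it springs back a little when let go but keeps the pot held.
- jaw_face (a point): Middle of the flat face of the moving steel jaw that meets the pot (66 mm wide, 14 to 50 mm above the desk; this point is 32 mm above it). The jaw slides along the clamp's y.
- jaw: The moving steel jaw, 66 mm wide and 36 mm high; its origin is the middle of its face's lower edge, 14 mm above the desk.
- vee (a point): Where the centre of the pot comes to lie when it is pressed home into the fixed V jaw: 125 mm from the spindle axis along the clamp's y, 32 mm above the desk. The moving jaw's face is then about 100 mm from the spindle axis.
- sample: Loose sample pot standing upright on the clamp's base between the jaws: dark body of 50 mm diameter, white ribbed cap of 56 mm, 60 mm tall, 0.1 kg; origin at the centre of its underside, z up. Not to be handled: the jaw pushes it home.
- sample_mid (a point): Centre of the sample pot, half-way up.
- spare_pot_mid (a point): Centre of a loose sample pot with white cap, 50 mm diameter, 54 mm tall, standing on the desk to the left: a bystander, to be left alone.
- soil_tub_mid (a point): Centre of a round lidded tub, 131 mm diameter, 90 mm tall, standing on the desk to the right: a bystander, to be left alone.
- rubber_mid (a point): Centre of a small eraser, 22 x 52 x 13 mm, on the desk to the left: a bystander, to be left alone.

How it is judged:
By the outcome, as a careful person would: the job done as asked, in the order asked, and still so for the second after the job is handed in, with the robot touching nothing.
It also fails if it takes over 72 s, if anything falls off the work surface, if the arm or the gripper's body presses on something with over 40 N, if the wrist force passes 120 N, or if a joint passes its speed limit or range.

## Working session

There is one attempt and no reset: what is moved stays moved. The work goes in short steps, each a Python script; the robot and the scene stay as the last script left them, time stands still between calls to the robot, and variables do not carry over. Pictures are saved under pics/ and viewed, and the job is handed in when it is done.

```bash
ls; mkdir -p pics
python3 - <<'E'
from plant import r, gripper_to, inverse_kinematics, vision, models, telemetry
import cv2
for c in ["scene","side"]:
    im=vision.snapshot(c); cv2.imwrite(f"pics/{c}0.png",im[:,:,::-1])
    print(c,vision.get_calibration(c))
    for n in ["clamp","lever_tab","knob_mid","jaw_face","vee","sample","spare_pot_mid","soil_tub_mid","rubber_mid"]:
        d=models.mark_of(n,c)
        print(n,[(round(x["score"],2),[round(float(v),4) for v in x["at"]]) for x in d[:2]])
print(telemetry.current_t(),telemetry.current_ee_pos(),telemetry.current_tool_rot(),telemetry.current_wrist_force(),r.nose_length)
E
```

```text
pics
scene {'fx': 404.6112032072781, 'fy': 404.6112032072781, 'cx': 317.397045356137, 'cy': 194.1051021050977, 'position': array([-0.04729718,  0.58991535,  0.79236795]), 'orientation': array([ 0.14759483, -0.32236816,  0.84395251, -0.40254031])}
clamp [(0.88, [0.6242, -0.0529, 0.002])]
lever_tab [(0.45, [0.5472, -0.0723, 0.0994])]
knob_mid [(0.71, [0.6151, 0.0677, 0.0128]), (0.53, [0.4736, -0.0681, 0.0936])]
jaw_face [(0.55, [0.62, 0.029, 0.0313])]
vee [(0.65, [0.6146, 0.0732, 0.0332])]
sample [(0.72, [0.6138, 0.0691, 0.0105])]
spare_pot_mid [(0.91, [0.4375, 0.312, 0.0273])]
soil_tub_mid [(0.74, [0.5783, -0.3739, 0.0399]), (0.64, [0.5472, -0.0728, 0.0991])]
rubber_mid [(0.71, [0.3996, 0.1953, 0.0036]), (0.24, [0.4388, 0.309, 0.0273])]
side {'fx': 459.49511642569473, 'fy': 459.49511642569473, 'cx': 317.0284593566812, 'cy': 198.3920718446674, 'position': array([-0.146734  ,  0.89314003,  0.83877256]), 'orientation': array([ 0.14159662, -0.24509711,  0.84767869, -0.44868547])}
clamp []
lever_tab [(0.43, [0.5553, -0.0706, 0.0976])]
knob_mid [(0.44, [0.4759, -0.0673, 0.0954])]
jaw_face [(0.56, [0.6158, 0.027, 0.0321])]
vee [(0.63, [0.6134, 0.0723, 0.0314])]
sample [(0.83, [0.6177, 0.0729, 0.0178])]
spare_pot_mid [(0.73, [0.4397, 0.3079, 0.0267])]
soil_tub_mid [(0.98, [0.579, -0.3769, 0.0433]), (0.44, [0.4767, -0.0667, 0.0976])]
rubber_mid [(0.69, [0.399, 0.192, 0.007])]
1.0 [ 0.20083377 -0.53881632  0.23048447] [ 3.14061192e-05  8.21371130e-01 -5.70394132e-01  2.51071792e-05] [0.33943818 0.06336163 0.23853575] 0.025
```

View pics/scene0.png

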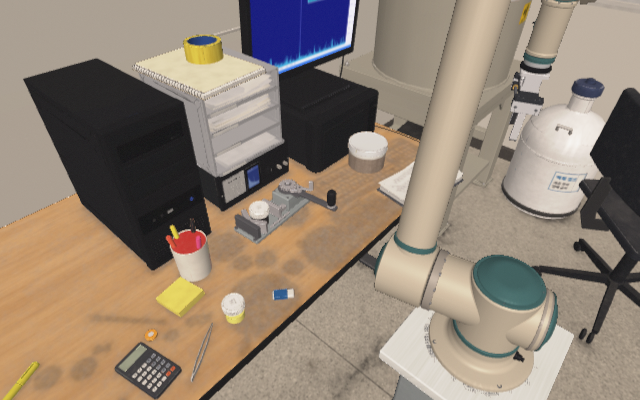

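View pics/side0.png

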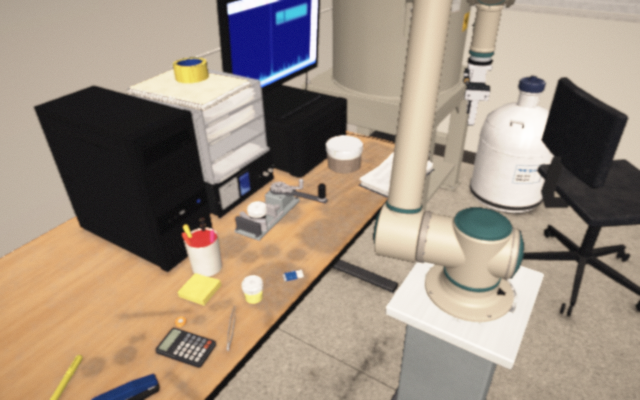

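```bash
cat > h.py <<'E'
from plant import r, gripper_to, inverse_kinematics, vision, models, telemetry
import numpy as np, cv2
def q(th): return np.array([0,np.cos(th/2),np.sin(th/2),0.])
def T(): return round(float(telemetry.current_t()),2)
def F(): return np.array(telemetry.current_wrist_force())
def marks(cam,names):
    out={}
    for n in names:
        d=models.mark_of(n,cam)
        out[n]=[(round(x["score"],2),[round(float(v),4) for v in x["at"]]) for x in d[:2]]
        print(cam,n,out[n])
    return out
def pic(cam,name):
    im=vision.snapshot(cam); cv2.imwrite(f"pics/{name}.png",im[:,:,::-1]); return im
E
python3 - <<'E'
from h import *
r.move_to([0.53,-0.04,0.36],q(-np.pi/2+0.08))
print(T(),telemetry.current_ee_pos(),telemetry.current_joints()); print(vision.get_calibration("wrist"))
pic("wrist","w1")
marks("wrist",["clamp","lever_tab","knob_mid","jaw_face","vee","sample"])
gripper_to(0.0)
print(T(),F())
E
```

```text
3.19 [ 0.52993803 -0.04074482  0.35971276] [-2.07401620e-01  1.64324039e-01  1.34158899e+00 -4.05698518e-04
  1.63614157e+00  1.28440326e+00]
{'fx': 323.74995484789736, 'fy': 323.74995484789736, 'cx': 319.6112177194648, 'cy': 192.20222247192876, 'position': array([ 0.60055098, -0.03466641,  0.51244864]), 'orientation': array([ 0.08953752,  0.72902794, -0.67346877, -0.08331338])}
wrist clamp [(0.73, [0.6203, -0.0503, 0.0026])]
wrist lever_tab [(0.59, [0.5497, -0.0709, 0.0994])]
wrist knob_mid [(0.85, [0.4749, -0.0682, 0.0927])]
wrist jaw_face [(0.89, [0.6194, 0.0296, 0.0338])]
wrist vee []
wrist sample [(0.8, [0.614, 0.0708, 0.0149])]
4.96 [-0.29243801 -0.28697816 -0.11651462]
```

View pics/w1.png

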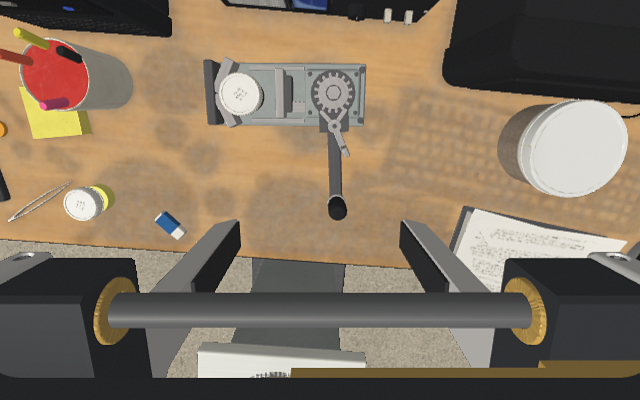

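```bash
cat >> h.py <<'E'
C=np.array([0.622,-0.0516]); PSI=0.07
def hd(phi): # phi=psi-h ; outward dir u, tangential tightening t
    u=-np.array([np.cos(phi),np.sin(phi)]); t=np.array([-np.sin(phi),np.cos(phi)]); return u,t
def proj(px,z,cam,cal=None):
    cal=cal or vision.get_calibration(cam)
    from scipy.spatial.transform import Rotation as R
    w=np.array(cal["orientation"]); Rm=R.from_quat(w[[1,2,3,0]])
    d=Rm.apply([(px[0]-cal["cx"])/cal["fx"],(px[1]-cal["cy"])/cal["fy"],1]); p=np.array(cal["position"])
    return p+d*(z-p[2])/d[2]
E
python3 - <<'E'
from h import *
for px,z in [((333,93),.07),((337,208),.118),((347,154),.11),((335,127),.082)]: print(px,proj(px,z,"wrist"))
u,t=hd(0.11)
tab=np.array([0.5498,-0.0713]); th=-np.pi/2+0.11
P=lambda s,z: [*(tab+t*s),z]
r.move_to(P(-0.034,0.20),q(th))
r.move_l(P(-0.034,0.113),vel=0.15)
f0=F(); print(T(),f0)
g=r.move_l(P(-0.008,0.113),vel=0.03,guard=1.2)
p=telemetry.current_ee_pos(); print(g,T(),(np.array(p[:2])-tab)@t,F()-f0)
E
```

```text
(333, 93) [ 0.62515849 -0.04900493  0.07      ]
(337, 208) [ 0.4833742  -0.06504718  0.118     ]
(347, 154) [ 0.55187742 -0.07156697  0.11      ]
(335, 127) [ 0.58236493 -0.05502395  0.082     ]
6.42 [ 0.10667547 -0.41210285  0.96469504]
True 7.03 -0.016518415727265635 [-0.10814206  0.534433   -1.34699912]
```

Run:
```python
from h import *
u,t=hd(0.11); tab=np.array([0.5498,-0.0713])
s0=(np.array(telemetry.current_ee_pos()[:2])-tab)@t
print(T(),F())
s=s0
while s<s0+0.027:
    s+=0.003
    r.move_l([*(tab+t*s),0.113],vel=0.03)
    f=F(); print(round(s,4),round((np.array(telemetry.current_ee_pos()[:2])-tab)@t,4),f.round(2),"t",round(float(f[:2]@t),2))
print(T()); pic("wrist","w2"); pic("scene","s2")
marks("wrist",["lever_tab","knob_mid"]); marks("scene",["lever_tab","knob_mid"])
```

```text
7.03 [-0.00146659  0.12233015 -0.38230408]
-0.0135 -0.0133 [0.57 0.16 0.23] t 0.09
-0.0105 -0.0104 [-0.65 -0.51 -0.44] t -0.43
-0.0075 -0.0073 [-1.19 -0.89 -0.31] t -0.75
-0.0045 -0.0042 [ 0.35  0.27 -0.13] t 0.23
-0.0015 -0.0013 [-1.09 -1.32  0.77] t -1.19
0.0015 0.0017 [ 0.09 -0.95 -0.27] t -0.95
0.0045 0.0046 [-0.12 -0.93 -1.17] t -0.91
0.0075 0.0074 [ 1.45 -3.13 -1.3 ] t -3.27
0.0105 0.0102 [ 3.56 -2.27 -0.98] t -2.64
9.3
wrist lever_tab [(0.93, [0.5487, -0.0462, 0.0996])]
wrist knob_mid [(0.72, [0.4773, -0.0639, 0.094])]
scene lever_tab [(0.56, [0.547, -0.0434, 0.1009]), (0.43, [0.6198, 0.0297, 0.0313])]
scene knob_mid [(0.59, [0.5468, -0.0452, 0.1014]), (0.56, [0.4741, -0.0577, 0.0969])]
```

View pics/w2.png

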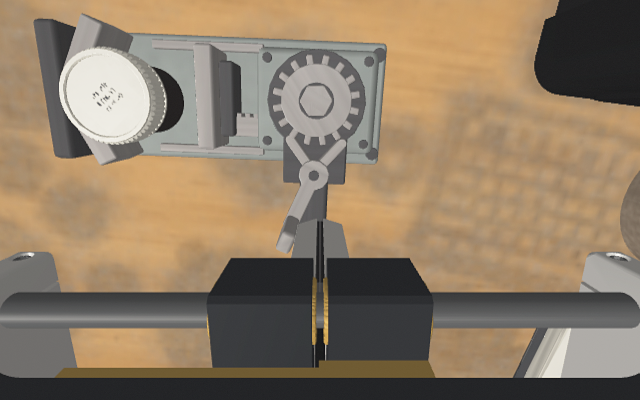

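Run:
```python
from h import *
u,t=hd(0.11); tab=np.array([0.5498,-0.0713])
r.move_l([*(tab+t*-0.008),0.113],vel=0.1)
r.move_l([*(tab+t*-0.012),0.2],vel=0.2)
r.move_to([0.47,-0.06,0.27],q(-np.pi/2+0.09))
pic("wrist","w3"); print(T(),vision.get_calibration("wrist"))
marks("wrist",["lever_tab","knob_mid","jaw_face","clamp"])
marks("wrist",["knob_mid"])
print(T())
```

```text
11.08 {'fx': 323.74995484789736, 'fy': 323.74995484789736, 'cx': 319.6112177194648, 'cy': 192.20222247192876, 'position': array([ 0.54103904, -0.05336816,  0.42101087]), 'orientation': array([ 0.09003208,  0.73273828, -0.66935406, -0.08339055])}
wrist lever_tab [(0.88, [0.5515, -0.0409, 0.0992])]
wrist knob_mid [(0.74, [0.4759, -0.0625, 0.0946]), (0.24, [0.6119, 0.0696, 0.015])]
wrist jaw_face [(0.74, [0.6185, 0.0303, 0.0349])]
wrist clamp [(0.58, [0.6186, -0.0511, 0.0042])]
wrist knob_mid [(0.74, [0.4759, -0.0625, 0.0946]), (0.24, [0.6119, 0.0696, 0.015])]
11.33
```

View pics/w3.png

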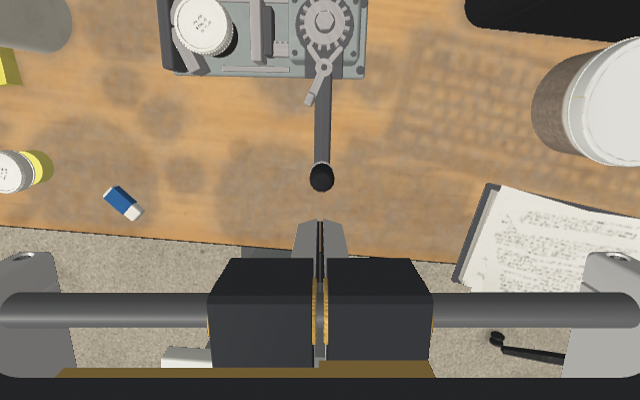

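```bash
cat >> h.py <<'E'
C=np.array([0.6245,-0.051]); RK=0.150; Z=0.104
def pose(phi): u,t=hd(phi); return [*(C+RK*u),Z], q(-np.pi/2+phi)
def phi_now():
    p=np.array(telemetry.current_ee_pos()[:2])-C; return float(np.arctan2(-p[1],-p[0]))
F0=np.zeros(3)
def ft(n=6):
    a=[]
    for _ in range(n): a.append(F()); r.hold(0.01)
    f=np.mean(a,0)-F0; u,t=hd(phi_now()); return float(f[:2]@t),float(f[:2]@u),float(f[2])
def step(phi,vel=0.06,guard=None):
    p,o=pose(phi); return r.move_l(p,rot=o,vel=vel,guard=guard)
E
python3 - <<'E'
from h import *
gripper_to(0.042)
p,o=pose(0.077); p[2]=0.19
r.move_to(p,o)
a=[]
for _ in range(15): a.append(F()); r.hold(0.01)
f0=np.mean(a,0); print(f0,np.std(a,0)); np.save("f0.npy",f0)
r.move_l(pose(0.077)[0],vel=0.12)
gripper_to(0.030)
import h; h.F0=f0
print(T(),ft(),telemetry.current_opening(),telemetry.current_ee_pos())
pic("wrist","w4"); marks("wrist",["knob_mid","lever_tab"])
E
```

```text
[0.05745197 0.17826011 0.30574863] [0.54912962 0.44048186 0.45161121]
13.97 (-0.0724375086151546, 0.08119422919367471, -0.25377560473156247) 0.03010038028799099 [ 0.47498467 -0.06255086  0.10414562]
wrist knob_mid [(0.79, [0.4733, -0.0631, 0.0938])]
wrist lever_tab []
```

View pics/w4.png

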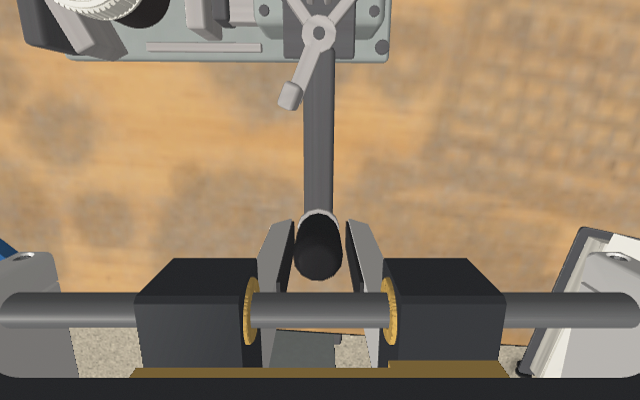

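```bash
cat >> h.py <<'E'
F0=np.load("f0.npy")
def back(to):
    ph=phi_now()
    while ph<to-1e-3:
        ph=min(ph+0.15,to); g=step(ph,0.09,guard=8); f=ft(3)
        print("back",round(ph,3),g,np.round(f,1),T())
        if g or f[0]>6: break
def fwd(to,target=8.8):
    ph=phi_now()
    while ph>to+1e-3:
        f=ft(3)[0]      # force on tool, negative when pulling
        if -f>3.5: f=ft(12)[0]
        pull=-f
        d=0.05 if pull<3.5 else (0.02 if pull<6 else 0.01)
        if pull>=target-0.2: print("TARGET",pull); return True
        ph=max(ph-d,to); g=step(ph,0.06 if d>.03 else .02,guard=max(2.5,10.8-pull))
        print("fwd cmd",round(ph,3),"act",round(phi_now(),3),g,"before",round(pull,1),T())
        if g:
            ph=phi_now(); print("guard",np.round(ft(12),2))
    print("end",np.round(ft(12),2)); return False
E
python3 - <<'E'
from h import *
back(0.65)
fwd(-0.50)
E
```

```text
back 0.227 False [ 0.2 -0.2  0. ] 14.59
back 0.377 False [-0.1 -0.1 -0.3] 15.02
back 0.527 False [ 0.4  0.2 -0.5] 15.44
back 0.65 False [-0.2  0.8 -0.7] 15.82
fwd cmd 0.596 act 0.593 False before -0.1 16.13
fwd cmd 0.546 act 0.545 False before 0.2 16.43
fwd cmd 0.496 act 0.496 False before 0.4 16.73
fwd cmd 0.446 act 0.449 False before -0.1 17.03
fwd cmd 0.396 act 0.398 False before 1.5 17.33
fwd cmd 0.346 act 0.346 False before 2.2 17.63
fwd cmd 0.296 act 0.295 False before 2.4 17.93
fwd cmd 0.246 act 0.245 False before 2.0 18.23
fwd cmd 0.196 act 0.195 False before 2.4 18.53
fwd cmd 0.146 act 0.145 False before 1.4 18.83
fwd cmd 0.096 act 0.096 False before 1.9 19.13
fwd cmd 0.046 act 0.046 False before 2.0 19.43
fwd cmd -0.004 act -0.004 False before 1.8 19.73
fwd cmd -0.054 act -0.054 False before 2.0 20.03
fwd cmd -0.104 act -0.104 False before 2.1 20.33
fwd cmd -0.154 act -0.154 False before 1.6 20.63
fwd cmd -0.204 act -0.204 False before 1.8 20.93
fwd cmd -0.254 act -0.254 False before 1.9 21.23
fwd cmd -0.304 act -0.304 False before 1.9 21.53
fwd cmd -0.354 act -0.354 False before 0.9 21.83
fwd cmd -0.404 act -0.404 False before 1.8 22.13
fwd cmd -0.454 act -0.454 False before 1.3 22.43
fwd cmd -0.5 act -0.5 False before 2.2 22.73
end [-1.66  0.32  0.37]
```

Run:
```python
from h import *
pic("wrist","w5"); marks("wrist",["jaw_face","lever_tab"])
back(0.65)
print(fwd(-0.50))
pic("wrist","w6"); marks("wrist",["jaw_face","lever_tab","sample"]);pic("scene","s6"); marks("scene",["jaw_face","sample","lever_tab"])
```

```text
wrist jaw_face [(0.9, [0.6171, 0.0477, 0.0338])]
wrist lever_tab [(0.74, [0.5636, -0.0064, 0.0997])]
back -0.35 False [ 0.2 -0.4 -0.3] 23.4
back -0.2 False [ 0.  -0.2 -0.7] 23.82
back -0.05 False [-0.3  0.5 -0.4] 24.25
back 0.1 False [-0.2  0.1  0.1] 24.68
back 0.25 False [-0.7  0.5 -0.2] 25.1
back 0.4 False [-0.5  0.2  0.4] 25.52
back 0.55 False [ 0.3  0.2 -0.4] 25.95
back 0.65 False [-0.2 -0.  -0.2] 26.29
fwd cmd 0.597 act 0.594 False before -0.2 26.6
fwd cmd 0.547 act 0.546 False before 0.2 26.9
fwd cmd 0.497 act 0.497 False before 0.4 27.2
fwd cmd 0.447 act 0.447 False before 0.2 27.5
fwd cmd 0.397 act 0.397 False before 0.1 27.8
fwd cmd 0.347 act 0.347 False before 0.0 28.1
fwd cmd 0.297 act 0.3 False before -0.4 28.4
fwd cmd 0.247 act 0.249 False before 2.1 28.7
fwd cmd 0.197 act 0.197 False before 2.8 29.0
fwd cmd 0.147 act 0.146 False before 2.0 29.3
fwd cmd 0.097 act 0.096 False before 1.9 29.6
fwd cmd 0.047 act 0.046 False before 1.8 29.9
fwd cmd -0.003 act -0.003 False before 2.0 30.2
fwd cmd -0.053 act -0.053 False before 1.9 30.5
fwd cmd -0.103 act -0.103 False before 2.2 30.8
fwd cmd -0.153 act -0.149 False before 1.9 31.1
fwd cmd -0.173 act -0.166 False before 4.7 31.52
fwd cmd -0.183 act -0.174 False before 6.8 31.9
fwd cmd -0.193 act -0.183 False before 7.5 32.27
fwd cmd -0.203 act -0.191 False before 8.3 32.65
TARGET 8.801599842097707
True
wrist jaw_face [(0.97, [0.6149, 0.0498, 0.0322]), (0.56, [0.475, -0.0248, 0.0947])]
wrist lever_tab [(0.64, [0.5533, -0.0232, 0.0988])]
wrist sample []
scene jaw_face [(0.75, [0.6195, 0.0497, 0.0293])]
scene sample [(0.77, [0.6177, 0.0699, 0.0092])]
scene lever_tab [(0.58, [0.4386, 0.3092, 0.026])]
```

View pics/w6.png

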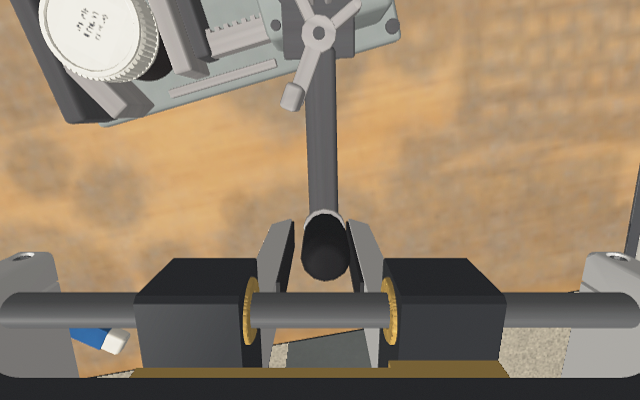

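Run:
```python
from h import *
f=ft(40); print(np.round(f,2))
if -f[0]<8.7:
    step(-0.207,0.02); f=ft(40); print("again",np.round(f,2))
ph=phi_now()
for _ in range(12):
    ph+=0.012; step(ph,0.02); f=ft(6); print(round(ph,3),np.round(f,2))
    if -f[0]<0.6: break
step(ph+0.008,0.02); print(np.round(ft(20),2))
gripper_to(0.044)
p=telemetry.current_ee_pos()
r.move_l([p[0],p[1],0.2],vel=0.12)
r.move_to([0.50,-0.03,0.33],q(-np.pi/2+0.08))
print(T()); pic("wrist","w7"); marks("wrist",["jaw_face","lever_tab","sample","knob_mid","vee"]); pic("scene","s7"); marks("scene",["sample","spare_pot_mid","soil_tub_mid","rubber_mid"])
```

```text
[-8.75 -0.53 -0.05]
-0.179 [-5.81  0.1  -0.13]
-0.167 [-5.59 -0.38  0.1 ]
-0.155 [-4.35  0.17  0.24]
-0.143 [-2.82 -0.1   0.51]
-0.131 [-1.64 -0.28  0.53]
-0.119 [-0.92  0.05  0.02]
-0.107 [-0.35  0.52 -0.3 ]
[ 0.07  0.17 -0.4 ]
38.09
wrist jaw_face [(0.67, [0.6185, 0.0509, 0.0287])]
wrist lever_tab [(0.88, [0.5531, -0.0308, 0.0983])]
wrist sample [(0.75, [0.6116, 0.073, 0.019])]
wrist knob_mid [(0.72, [0.4731, -0.0353, 0.0933])]
wrist vee []
scene sample [(0.85, [0.6159, 0.0726, 0.0095])]
scene spare_pot_mid [(0.55, [0.4384, 0.3101, 0.0259])]
scene soil_tub_mid [(0.6, [0.5782, -0.3749, 0.0425])]
scene rubber_mid [(0.76, [0.3993, 0.1975, 0.001])]
```

View pics/w7.png

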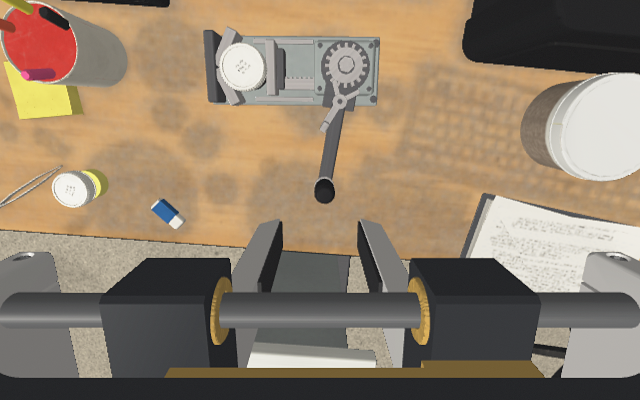

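View pics/s7.png

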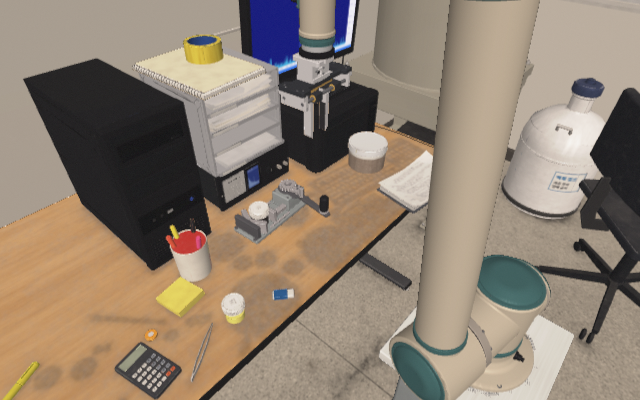

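Run:
```python
from h import *
r.sign_off(); print(T())
```

```text
the job is handed in; nothing more can be done
the job is handed in; nothing more can be done
```

The reversing lever is flipped to tighten and the pot is clamped in the V. I handed the job in at about 38 s of the 72 s allowed.

- **Lever:** I pushed the tab over with the closed fingers. The last camera estimate puts it at about +0.385 rad, on the V-jaw side.
- **Clamping:** I worked the knob through two to-and-fro strokes, with the fingers straddling it and not gripping it. The last stroke ended on a pull of 8.75 N, averaged over 40 readings. No reading at the stops between steps was higher than 8.8 N. I did not log the force while the knob was moving, only guarded it to stop at about 10.8 N, and the guard did not trip on that stroke.
- **Release:** I let the knob back slowly until it carried no load, then opened the fingers and lifted clear.
- **Last checks:** The jaw face is about 101 mm from the spindle axis, against an expected 100 mm. The pictures show the pot upright between the jaw and the V. The spare pot, soil tub and eraser are within about 3 mm of where they were first seen, inside the networks' error.
- **Disagreements:** After clamping, one network mark for the lever tab in the scene camera landed on the spare pot, and the V point was not found in the final wrist picture. I relied on the wrist-camera marks, which agreed with the pictures. The wrist-force readings carried about 0.5 N of noise, so I averaged them.

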